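# Stack the catch cups in the injector washer and lower its lid

## Task

Put the injector washer away: take the tapered metal cup from the bench and lower it, upright, into the identical cup that stands in the steel tank, so that the two are nested and stand upright on the tank's floor. Then lower the tank's hinged lid gently until it is fully shut, without letting it drop. Leave everything else on the bench where it is.

Things in the scene. Friction and masses are not known exactly. Their poses are not given: they have to be found in the camera images.
- cup_bench: tapered round plain-metal cup standing mouth up on the bench: 80 mm tall, diameter 40 mm at the foot, 66 mm at the rim, wall 2.5 mm, solid foot, inner floor 32 mm up, 0.2 kg. Origin at the centre of its underside, z up. Nested, it stands 32 mm higher than its twin, its top 32 mm left exposed for the fingers. Not to be confused with the taller straight-sided beaker near it
- cup_tank: the identical tapered cup, standing loose in the tank, mouth up. Origin at the centre of its underside, z up. Mouth 61 mm wide inside, 80 mm above the origin
- tank: the injector washer: open steel tank fixed to the bench, 220 (its x) x 170 (its y) x 130 mm high outside, walls and floor 6 mm. Its black control panel faces its -x side. Origin at the centre of its underside, z up. It stands at varying places and yaw
- lid_hinge (a point): middle of the lid's hinge line, on top of the tank's +y side, 85 mm from the tank's centre, 130 mm high, along the tank's x axis. Its axes turn with the lid; shut, they are those of the tank. The lid is a steel plate 220 x 170 x 6 mm, 0.3 kg; its hinge has little friction: let go part way, it falls shut
- lid_handle (a point): middle of the bar of the lid's black U-shaped handle. The bar is round, 12 mm thick, 110 mm long, parallel to the hinge line; in this point's axes (the lid's) it lies 150 mm from the hinge line towards -y and 51 mm above it in z, its centre 45 mm off the lid's top face. The bar can turn between gripping fingers
- lid (a joint): lid angle in rad: 0 fully shut, 1.57 upright, at most 1.8; it starts open. The lid turns about the tank's x axis, its free edge coming over and down towards the tank's -y side as it shuts
- straight_beaker: straight-sided plain metal beaker, 72 mm diameter, 95 mm tall, no taper; a bystander. Origin at the centre of its underside
- wrench: steel wrench 170 mm long lying on the bench; a bystander
- brush: brush 170 mm long lying on the bench; a bystander
- injector: fuel injector, 90 mm long, lying on the bench; a bystander
- cleaner_jar: amber glass jar, 70 mm diameter, 85 mm tall; a bystander
- connector_box: black plastic box 85 x 60 x 35 mm; a bystander
Mind the look-alikes: they are no part of the job. What is shaped like the cup_bench but blue or purple is not meant. Leave any red or yellow look-alike of the cup_tank alone.

How it is judged:
By the outcome, as a careful person would: the job done as asked, in the order asked, and still so for the second after the job is handed in, with the robot touching nothing.
It also fails if it takes over 54 s, if anything falls off the work surface, if the arm or the gripper's body presses on something with over 40 N, if the wrist force passes 120 N, or if a joint passes its speed limit or range.

## Robot

A 6-joint arm with a two-finger parallel gripper is mounted at the origin on the work surface. World frame = base frame: x ahead of the robot, y to its left, z up, the work surface at z = 0. Lengths are in mm, angles in rad, forces in N, time in s.
With the tool pointing down it reaches from about 275 to 750 mm from the base axis. Payload 10.2 kg.
Tool frame: the origin (TCP) lies midway between the tips of the shut fingers; the grasp point (between the pads) lies 19 mm behind it; z points along the fingers, y is the line along which they close (so a half turn about z gives the same grasp; the last joint's range is limited). The gripper opens to 85 mm and grips with 20 to 120 N. Pads are 22 mm wide; open, the fingers measure 114 mm over their backs; the gripper's body (76 mm by 85 mm) begins 54 mm behind the grasp point. The pads swing forward as they close: fully open they stand 13 mm farther back than shut.
Start: joints at [0.929, 0.313, 1.498, -0, 1.331, -0.223], TCP at [213.512, 479.629, 231.294] pointing down, gripper open.
Joint ranges: [-2.94, 2.94], [-0.97, 2.17], [0.19, 2.56], [-1.23, 4.37], [0.02, 3.11], [-2.88, 2.88]. Speed limits (rad/s): [2.39, 2.39, 3.01, 3.14, 3.14, 3.14].

## Interface

Orientations are given as a unit quaternion [w, x, y, z].
In Python, from rig import ctrl gives the robot as it stands.
- The arm moves only by the tool arm_command, never from a script. Its argument "increments" is a list of rows, each an object with "dr": the turn, a rotation vector about the tool's x, y, z in units of pi/4 rad (1.0 is pi/4 rad), a list of three; "offset": the shift along the tool's x, y, z in units of 120 mm (1.0 is 120 mm), a list of three; "hand": the opening, from -1 (shut) to 1 (fully open). A call has 1 to 8 rows; each row shifts and turns the commanded pose from where the row before left it, along the tool's axes as they then stand; what a row does not reach is not made up. A row lasts 1/10 s, in which the tool goes at most 50 mm and 8.59 degrees, less where a joint would pass 70% of its speed; a pose out of reach is approached as far as the arm can. A call with a number of a shift or a turn outside -1 to 1 is refused whole. A call with a gripper value outside its range is refused whole. The fingers move at their own pace and stop on an object; "grip_force" is the grip in N (left out, the last holds). Time passes only in rows, so rows that do not move let the fingers close. It gives the time, the measured TCP pose, the force, the opening and the grip force at its end, in the units of the state.
- ctrl.sense(): the state, without advancing time (a new reading comes with each control period).
- ctrl.capture(name): name is "scene" or "top"; returns the picture (480x640x3 uint8, red, green, blue); there is no depth.
- ctrl.camera_info(name): a dict with "K" (3x3 intrinsics, pixels), "R" (3x3) and "t" (3): a world point X has camera coordinates R X + t. Camera axes: x right, y down, z forward; pixel columns grow to the right and rows downward; lengths in mm; the calibration is good to about 2 mm. A picture is of the moment at which its call begins. camera_info takes no time and is no camera call.
- ctrl.finish_job(): hands the job in; it is judged then, once.
The state is a dict: "time_s": time; "joints": joint angles; "dq": joint speeds; "tau": joint torques, N m; "eef_pos": TCP position; "ee_rot": TCP orientation; "force": force on the tool from outside, world axes, zero at the start; "wrist_torque": the same for the moment, N m; "grip_width": opening from 0.0 (shut) to 1.0 (fully open); "grip_force": force on a finger pad.
Only numpy, scipy, OpenCV 4.12 (cv2) and the standard library are available. Lean on these libraries where they do the work, as an engineer would, in place of code of your own. Each camera call takes 0.05 s, during which the arm holds its last target. There are 200 camera calls.

## Working session

There is one attempt and no reset: what is moved stays moved. The work goes in short steps, Python scripts to look and compute and a tool call to move; the robot and the scene stay as the last step left them, time stands still between calls to the robot, and variables do not carry over. Pictures are saved under pics/ and viewed, at most 10 in all, crops included, and the job is handed in when it is done.

Besides the shell and the picture viewer there is one more tool, called after "Call:" as name(argument=value, ...) on one line, values as JSON. arm_command: Moves the arm, as the interface text tells. Shifts and turns lie within -1 to 1; 1 stands for 120 mm of shift or pi/4 rad of turn. Its arguments: {"type":"object","properties":{"increments":{"type":"array"},"grip_force":{"type":"number"}},"required":["increments"]}

```bash
mkdir -p pics
python3 - <<'E'
from rig import ctrl
import cv2
s=ctrl.sense();print({k:s[k] for k in('time_s','eef_pos','ee_rot','force','grip_width')})
for n in('scene','top'):
    cv2.imwrite(f'pics/{n}0.png',cv2.cvtColor(ctrl.capture(n),cv2.COLOR_RGB2BGR))
    c=ctrl.camera_info(n);print(n,c)
E
```

```text
{'time_s': 0.0, 'eef_pos': array([213.35729066, 479.4104582 , 230.71986965]), 'ee_rot': array([-2.78450441e-04,  2.07887323e-01,  9.78152557e-01, -5.99012407e-04]), 'force': array([-0.02587226, -0.2877376 , -0.19252478]), 'grip_width': 0.9992942284159929}
scene {'K': array([[533.96534515,   0.        , 329.06702109],
       [  0.        , 533.96534515, 244.18239847],
       [  0.        ,   0.        ,   1.        ]]), 'R': array([[ 0.12505571,  0.99199244,  0.01766564],
       [ 0.7440756 , -0.08199437, -0.66304481],
       [-0.65628696,  0.09606211, -0.74837123]]), 't': array([ -63.05586595, -325.98265672, 1632.28620127])}
top {'K': array([[572.82523557,   0.        , 332.6310211 ],
       [  0.        , 572.82523557, 237.14800826],
       [  0.        ,   0.        ,   1.        ]]), 'R': array([[-0.02151861, -0.999569  , -0.01996914],
       [-0.99365945,  0.02358754, -0.10992965],
       [ 0.11035329,  0.01747699, -0.99373875]]), 't': array([  35.76389936,  522.32767915, 1525.65546782])}
```

View pics/scene0.png

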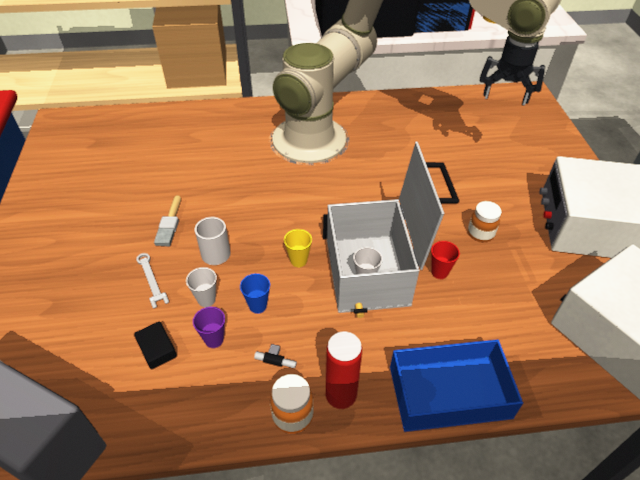

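View pics/top0.png

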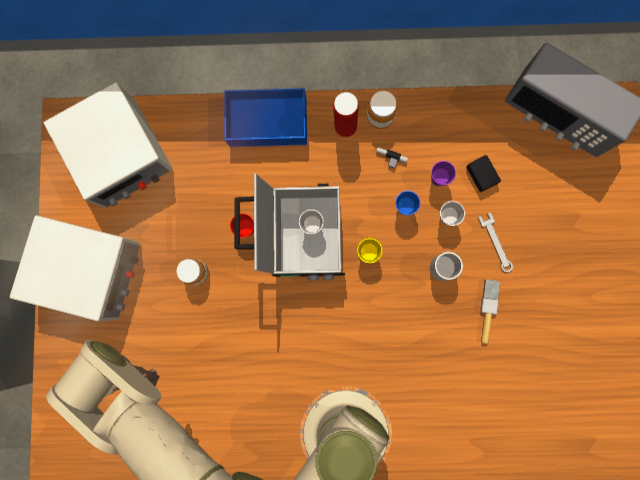

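```bash
cat > h.py <<'E'
import numpy as np,cv2
from rig import ctrl
cam={n:ctrl.camera_info(n) for n in('scene','top')}
def ray(n,p):
    c=cam[n];d=c['R'].T@np.linalg.solve(c['K'],[p[0],p[1],1.]);return -c['R'].T@c['t'],d/np.linalg.norm(d)
def plane(n,p,z):
    o,d=ray(n,p);return o+d*(z-o[2])/d[2]
def proj(n,X):
    c=cam[n];q=c['K']@(c['R']@np.asarray(X,float)+c['t']);return q[:2]/q[2]
def tri(pt,ps):
    o1,d1=ray('top',pt);o2,d2=ray('scene',ps)
    a=np.linalg.lstsq(np.c_[d1,-d2],o2-o1,rcond=None)[0];A=o1+d1*a[0];B=o2+d2*a[1];return (A+B)/2,np.linalg.norm(A-B)
E
python3 - <<'E'
from h import *
for n in cam:print(n,-cam[n]['R'].T@cam[n]['t'])
t=cv2.imread('pics/top0.png');s=cv2.imread('pics/scene0.png')
def crop(im,x,y,w,h,k):return cv2.resize(im[y:y+h,x:x+w],None,fx=k,fy=k,interpolation=cv2.INTER_CUBIC)
a=crop(t,230,165,130,120,3);b=crop(t,420,185,60,60,6)
c=crop(s,310,140,160,180,2);d=crop(s,170,255,60,60,6)
out=np.zeros((600,800,3),np.uint8)
for im,x,y in((a,0,0),(crop(t,425,190,50,50,4.8),0,360),(c,400,0),(crop(s,175,262,55,50,4.4),400,365)):
    h,w=im.shape[:2];h=min(h,600-y);w=min(w,800-x);out[y:y+h,x:x+w]=im[:h,:w]
cv2.imwrite('pics/crop1.png',out)
# cup masks
for n,im,roi in(('top',t,(425,190,50,50)),('scene',s,(180,262,45,48))):
    x,y,w,h=roi;hsv=cv2.cvtColor(im[y:y+h,x:x+w],cv2.COLOR_BGR2HSV)
    m=(hsv[...,1]<60).astype(np.uint8)
    cs,_=cv2.findContours(m,cv2.RETR_EXTERNAL,cv2.CHAIN_APPROX_NONE);k=max(cs,key=cv2.contourArea)
    k=k+[x,y];print(n,cv2.boundingRect(k),cv2.contourArea(k),cv2.minEnclosingCircle(k))
E
```

```text
scene [1321.68938211 -120.97866262 1006.52884607]
top [ 351.42432393   -3.23580325 1574.23643126]
top (440, 202, 25, 24) 438.5 ((451.5642395019531, 213.19552612304688), 12.566096305847168)
scene (187, 268, 30, 39) 818.5 ((202.58824157714844, 287.0), 19.75578498840332)
```

View pics/crop1.png

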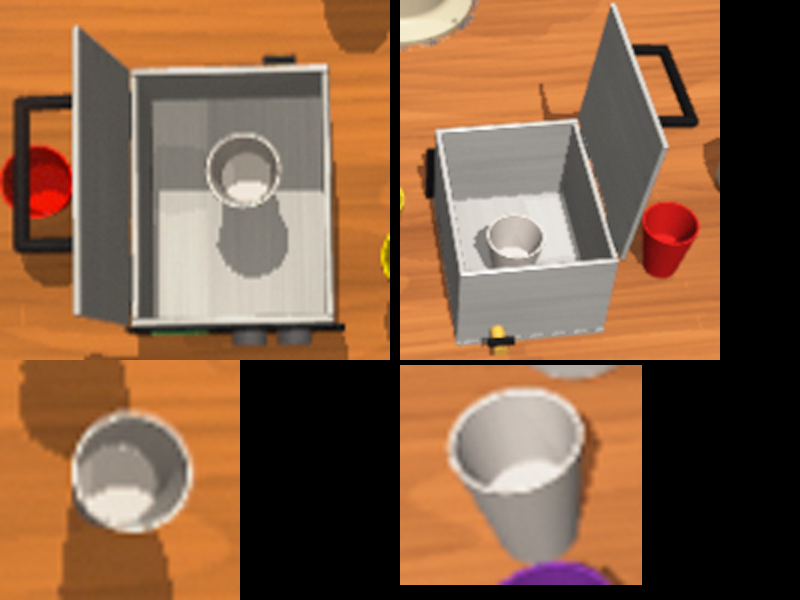

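Run:
```python
from h import *
T=lambda p:((p[0]+.5)/3-.5+230,(p[1]+.5)/3-.5+165)
S=lambda p:((p[0]-400+.5)/2-.5+310,(p[1]+.5)/2-.5+140)
print('cup bench top z80',plane('top',(451.5,213.0),80),'scene',plane('scene',(201.1,279),80),tri((451.5,213),(201.1,279)))
print('cup tank',plane('top',T((243.5,170.5)),86),plane('scene',S((516,239)),86),tri(T((243.5,170.5)),S((516,239))))
ct=[(132,72),(327,66),(331,321),(131,325)];cs=[(616,262),(459,272),(437,130),(576,122)]
# order: hinge+x, -y+x, -y -x, hinge -x
P=[plane('top',T(p),130) for p in ct];Q=[plane('scene',S(p),130) for p in cs]
for p,q in zip(P,Q):print(p,q)
for A in (P,Q):
    A=np.array(A);v=(A[0]-A[3])+(A[1]-A[2]);print('c',A.mean(0),'yaw',np.arctan2(v[1],v[0]),[np.linalg.norm(A[i]-A[i-1]) for i in range(4)])
print('lid corners',tri(T((76,28)),S((664,148))),tri(T((77,314)),S((613,8))))
print('bar ends',tri(T((21,103)),S((690,122))),tri(T((21,245)),S((664,50))))
```

```text
cup bench top z80 [ 573.73843407 -290.48686052   80.        ] scene [ 579.22324008 -292.14115255   80.        ] (array([ 574.63035355, -292.42430612,   74.11237455]), np.float64(1.5823014926407577))
cup tank [559.35582415  79.24936291  86.        ] [568.93096756  78.09584262  86.        ] (array([560.783365  ,  80.02089797,  76.06432897]), np.float64(0.44729189933680363))
[640.55288801 170.78823203 130.        ] [647.76820942 168.11293893 130.        ]
[641.50776954   3.90452983 130.        ] [642.59403154   1.64611124 130.        ]
[423.87744907   5.48148524 130.        ] [430.13042477   5.09232296 130.        ]
[424.30448097 173.83358707 130.        ] [434.32483723 170.70021118 130.        ]
c [532.5606469   88.50195854 130.        ] yaw -0.010653058776062426 [np.float64(216.26984934807987), np.float64(166.88643401266336), np.float64(217.6360337287157), np.float64(168.35264342059435)]
c [538.70437574  86.38789608 130.        ] yaw -0.014165253702292257 [np.float64(213.45905253809866), np.float64(166.54722104045578), np.float64(212.49155412682606), np.float64(165.6609964227573)]
lid corners (array([642.88978535, 192.85632709, 292.81352065]), np.float64(1.441300364173436)) (array([425.4302101 , 194.84879103, 289.38335456]), np.float64(0.14410762788626635))
bar ends (array([589.76122685, 238.44684819, 271.47661043]), np.float64(2.6510435634940963)) (array([480.0526967 , 239.93903972, 272.37257405]), np.float64(0.035646270405311785))
```

Views: the plain tapered cup_bench stands at top (451.5,213) / scene (201,279). cup_tank sits in the tank at top (311,221). The lid leans open about 8° past upright, and its handle bar runs along top column 237, rows 199–247. Heights come out 6–10 mm low but otherwise agree with the given sizes.

Call:
arm_command(increments=[{"dr":[0,0,-0.173],"offset":[0,0,-0.28],"hand":1},{"dr":[0,0,-0.173],"offset":[0,0,-0.28],"hand":1},{"dr":[0,0,-0.173],"offset":[0,0,-0.28],"hand":1},{"dr":[0,0,0],"offset":[-0.1,-0.31,0],"hand":1},{"dr":[0,0,0],"offset":[-0.1,-0.31,0],"hand":1},{"dr":[0,0,0],"offset":[-0.1,-0.31,0],"hand":1},{"dr":[0,0,0],"offset":[-0.1,-0.31,0],"hand":1},{"dr":[0,0,0],"offset":[-0.1,-0.31,0],"hand":1}])

```text
time_s: 0.9
eef_pos: [271.4, 291.5, 331.9]
ee_rot: [-0.0, 0.005, 1.0, -0.0]
force: [0.7, 0.3, -0.0]
grip_width: 1.0
grip_force: 0.0
```

Call:
arm_command(increments=[{"dr":[0,0,0],"offset":[-0.1,-0.31,0],"hand":1},{"dr":[0,0,0],"offset":[-0.1,-0.31,0],"hand":1},{"dr":[0,0,0],"offset":[-0.1,-0.31,0],"hand":1},{"dr":[0,0,0],"offset":[-0.17,-0.3,0],"hand":1},{"dr":[0,0,0],"offset":[-0.17,-0.3,0],"hand":1},{"dr":[0,0,0],"offset":[-0.17,-0.3,0],"hand":1},{"dr":[0,0,0],"offset":[-0.17,-0.3,0],"hand":1},{"dr":[0,0,0],"offset":[-0.17,-0.3,0],"hand":1}])

```text
time_s: 1.7
eef_pos: [406.6, -1.9, 332.0]
ee_rot: [-0.0, 0.006, 1.0, 0.0]
force: [0.9, 0.7, 0.3]
grip_width: 0.999
grip_force: 0.0
```

Call:
arm_command(increments=[{"dr":[0,0,0],"offset":[-0.17,-0.3,0],"hand":1},{"dr":[0,0,0],"offset":[-0.17,-0.3,0],"hand":1},{"dr":[0,0,0],"offset":[-0.17,-0.3,0],"hand":1},{"dr":[0,0,0],"offset":[-0.17,-0.3,0],"hand":1},{"dr":[0,0,0],"offset":[-0.17,-0.3,0],"hand":1},{"dr":[0,0,0],"offset":[-0.17,-0.3,0],"hand":1},{"dr":[0,0,0],"offset":[-0.17,-0.3,0],"hand":1},{"dr":[0,0,0],"offset":[0,0,0],"hand":1}])

```text
time_s: 2.5
eef_pos: [546.9, -257.4, 329.0]
ee_rot: [-0.002, 0.007, 1.0, 0.001]
force: [-0.1, 1.7, -1.4]
grip_width: 1.002
grip_force: 0.0
```

Call:
arm_command(increments=[{"dr":[0,0,0],"offset":[-0.23,-0.28,0],"hand":1},{"dr":[0,0,0],"offset":[0,0,0.33],"hand":1},{"dr":[0,0,0],"offset":[0,0,0.33],"hand":1},{"dr":[0,0,0],"offset":[0,0,0.33],"hand":1},{"dr":[0,0,0],"offset":[0,0,0.33],"hand":1},{"dr":[0,0,0],"offset":[0,0,0.25],"hand":1},{"dr":[0,0,0],"offset":[0,0,0],"hand":1}])

```text
time_s: 3.2
eef_pos: [571.6, -286.0, 139.4]
ee_rot: [-0.003, 0.005, 1.0, 0.003]
force: [-1.3, 0.4, -0.6]
grip_width: 0.999
grip_force: 0.0
```

Run:
```python
from h import *
s=ctrl.sense();p=s['eef_pos'];print(p,s['ee_rot'],s['joints'])
t=cv2.cvtColor(ctrl.capture('top'),cv2.COLOR_RGB2BGR);c=cv2.cvtColor(ctrl.capture('scene'),cv2.COLOR_RGB2BGR)
out=np.zeros((400,800,3),np.uint8)
out[:,:400]=cv2.resize(t[160:260,400:500],(400,400),interpolation=cv2.INTER_CUBIC)
out[:,400:]=cv2.resize(c[215:315,150:250],(400,400),interpolation=cv2.INTER_CUBIC)
cv2.imwrite('pics/g1.png',out)
# predicted crop positions: open fingertips (13 mm back), inner and outer faces
for dy in(-57,-42.5,42.5,57):
    q=p+[0,dy,13]
    a=proj('top',q);b=proj('scene',q);print(dy,(a-[400,160])*4,(b-[150,215])*4+[400,0])
```

```text
[ 571.59862236 -285.99005814  139.4483793 ] [-0.00339351  0.00547526  0.99997598  0.00255852] [-6.46909580e-01  6.44242631e-01  1.23405585e+00  4.08042294e-05
  1.27179398e+00 -2.20676742e+00]
-57 [312.07529481 195.7346309 ] [483.0334705  167.47129776]
-42.5 [288.77319453 196.3020566 ] [511.46688752 165.12310226]
42.5 [152.34044121 199.62430864] [676.72267599 151.47532652]
57 [129.09485694 200.19035812] [704.67301665 149.16702625]
```

View pics/g1.png

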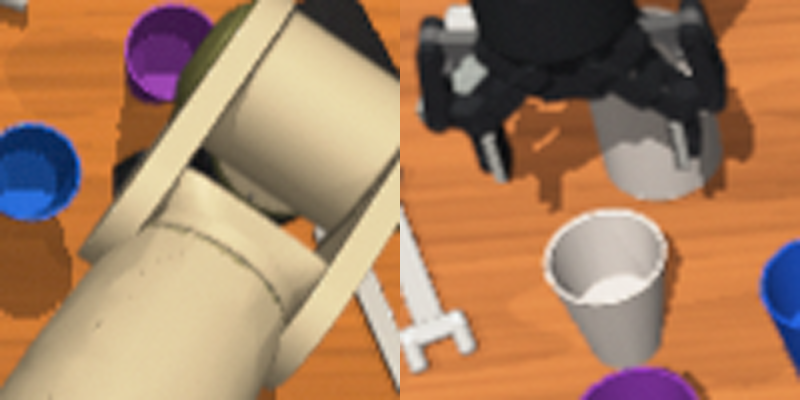

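Call:
arm_command(increments=[{"dr":[0,0,0],"offset":[-0.02,-0.045,0.1],"hand":1},{"dr":[0,0,0],"offset":[0,0,0.2],"hand":1},{"dr":[0,0,0],"offset":[0,0,0.2],"hand":1},{"dr":[0,0,0],"offset":[0,0,0],"hand":1}])

```text
time_s: 3.7
eef_pos: [574.8, -292.7, 81.4]
ee_rot: [-0.002, 0.006, 1.0, 0.001]
force: [-0.1, 0.6, 0.1]
grip_width: 1.003
grip_force: 0.0
```

Call:
arm_command(increments=[{"dr":[0,0,0],"offset":[0,0,0.16],"hand":1},{"dr":[0,0,0],"offset":[0,0,0.16],"hand":1},{"dr":[0,0,0],"offset":[0,0,0],"hand":1},{"dr":[0,0,0],"offset":[0,0,0],"hand":1}])

```text
time_s: 4.1
eef_pos: [576.4, -293.7, 47.0]
ee_rot: [0.001, 0.006, 1.0, -0.001]
force: [0.4, 0.0, -0.1]
grip_width: 1.003
grip_force: 0.0
```

Call:
arm_command(increments=[{"dr":[0,0,0],"offset":[0,0,0],"hand":0.2},{"dr":[0,0,0],"offset":[0,0,0],"hand":0.2},{"dr":[0,0,0],"offset":[0,0,0],"hand":0.2},{"dr":[0,0,0],"offset":[0,0,0],"hand":0.2},{"dr":[0,0,0],"offset":[0,0,0],"hand":0.2},{"dr":[0,0,0],"offset":[0,0,0],"hand":0.2}], grip_force=45)

```text
time_s: 4.7
eef_pos: [576.5, -293.6, 47.4]
ee_rot: [0.001, 0.006, 1.0, -0.001]
force: [-0.2, 0.7, 6.8]
grip_width: 0.731
grip_force: 48.0
```

Call:
arm_command(increments=[{"dr":[0,0,0],"offset":[0,0,-0.08],"hand":0.2},{"dr":[0,0,0],"offset":[0,0,-0.15],"hand":0.2},{"dr":[0,0,0],"offset":[0,0,-0.25],"hand":0.2},{"dr":[0,0,0],"offset":[0,0,-0.3],"hand":0.2},{"dr":[0,0,0],"offset":[0,0,-0.3],"hand":0.2},{"dr":[0,0,0],"offset":[0,0,-0.3],"hand":0.2},{"dr":[0,0,0],"offset":[0,0,-0.25],"hand":0.2},{"dr":[0,0,0],"offset":[0,0,-0.1],"hand":0.2}])

```text
time_s: 5.5
eef_pos: [576.1, -293.3, 257.0]
ee_rot: [0.002, 0.006, 1.0, -0.002]
force: [0.3, 0.3, -1.9]
grip_width: 0.733
grip_force: 49.8
```

Call:
arm_command(increments=[{"dr":[0,0,0],"offset":[0.014,0.15,0],"hand":0.2},{"dr":[0,0,0],"offset":[0.014,0.25,0],"hand":0.2},{"dr":[0,0,0],"offset":[0.014,0.3,0],"hand":0.2},{"dr":[0,0,0],"offset":[0.014,0.3,0],"hand":0.2},{"dr":[0,0,0],"offset":[0.014,0.3,0],"hand":0.2},{"dr":[0,0,0],"offset":[0.014,0.3,0],"hand":0.2},{"dr":[0,0,0],"offset":[0.014,0.3,0],"hand":0.2},{"dr":[0,0,0],"offset":[0.014,0.3,0],"hand":0.2}])

```text
time_s: 6.3
eef_pos: [564.6, -27.4, 252.2]
ee_rot: [-0.001, 0.006, 1.0, 0.0]
force: [0.3, 0.0, -1.8]
grip_width: 0.73
grip_force: 49.8
```

Call:
arm_command(increments=[{"dr":[0,0,0],"offset":[0.014,0.3,0],"hand":0.2},{"dr":[0,0,0],"offset":[0.014,0.25,0],"hand":0.2},{"dr":[0,0,0],"offset":[0.014,0.2,0],"hand":0.2},{"dr":[0,0,0],"offset":[0.014,0.15,0],"hand":0.2},{"dr":[0,0,0],"offset":[0,0,0],"hand":0.2},{"dr":[0,0,0],"offset":[0,0,0],"hand":0.2}])

```text
time_s: 6.9
eef_pos: [559.5, 78.9, 252.4]
ee_rot: [-0.001, 0.005, 1.0, -0.0]
force: [-0.6, -0.2, -1.4]
grip_width: 0.732
grip_force: 49.9
```

Run:
```python
from h import *
s=ctrl.sense();p=s['eef_pos'];print(p,s['ee_rot'],s['grip_width'])
t=cv2.cvtColor(ctrl.capture('top'),cv2.COLOR_RGB2BGR);c=cv2.cvtColor(ctrl.capture('scene'),cv2.COLOR_RGB2BGR)
out=np.zeros((560,800,3),np.uint8)
out[:400,:400]=cv2.resize(t[150:290,230:370],(400,400),interpolation=cv2.INTER_CUBIC)
out[:,400:]=cv2.resize(c[120:316,310:450],(400,560),interpolation=cv2.INTER_CUBIC)
cv2.imwrite('pics/g2.png',out)
for z in(p[2]-47,p[2]+33):
    print(z,(proj('scene',[p[0],p[1],z])-[310,120])*[400/140,560/196]+[400,0])
```

```text
[559.46095488  78.90636646 252.39586826] [-5.23896338e-04  5.36921142e-03  9.99985438e-01 -1.43367085e-04] 0.7324967857730457
205.39586825664978 [575.56106914 283.42254998]
285.3958682566498 [584.44142055 202.98020988]
```

View pics/g2.png

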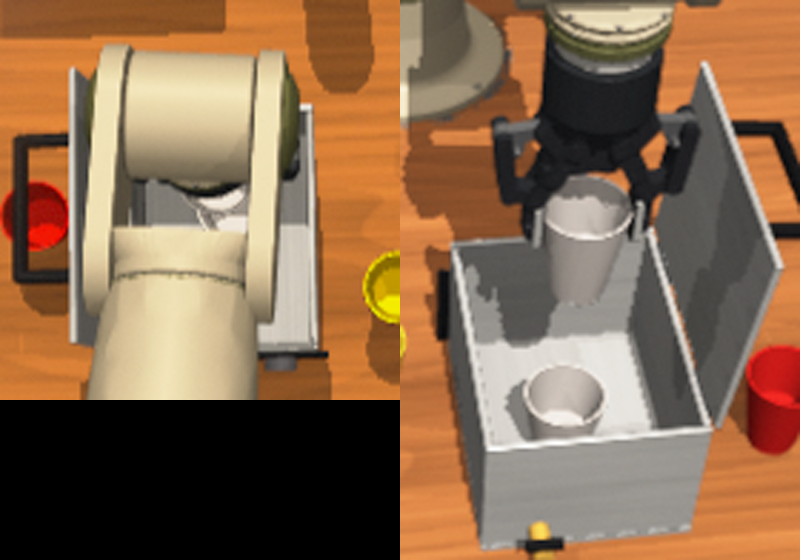

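Run:
```python
from h import *
print(plane('scene',(376,192.6),285.4),plane('scene',(367.7,259.1),86))
```

```text
[564.21923891  80.937045   285.4       ] [568.4840655   78.05985379  86.        ]
```

Call:
arm_command(increments=[{"dr":[0,0,0],"offset":[-0.02,-0.01,0.15],"hand":0.2},{"dr":[0,0,0],"offset":[0,0,0.22],"hand":0.2},{"dr":[0,0,0],"offset":[0,0,0.22],"hand":0.2},{"dr":[0,0,0],"offset":[0,0,0.22],"hand":0.2},{"dr":[0,0,0],"offset":[0,0,0.12],"hand":0.2},{"dr":[0,0,0],"offset":[0,0,0],"hand":0.2},{"dr":[0,0,0],"offset":[0,0,0],"hand":0.2}])

```text
time_s: 7.7
eef_pos: [562.4, 77.3, 141.9]
ee_rot: [0.0, 0.006, 1.0, -0.0]
force: [0.3, -0.4, -1.8]
grip_width: 0.732
grip_force: 50.0
```

Run:
```python
from h import *
c=cv2.cvtColor(ctrl.capture('scene'),cv2.COLOR_RGB2BGR)
cv2.imwrite('pics/g3.png',cv2.resize(c[160:310,310:450],(560,600),interpolation=cv2.INTER_CUBIC))
```

```text
(no output)
```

View pics/g3.png

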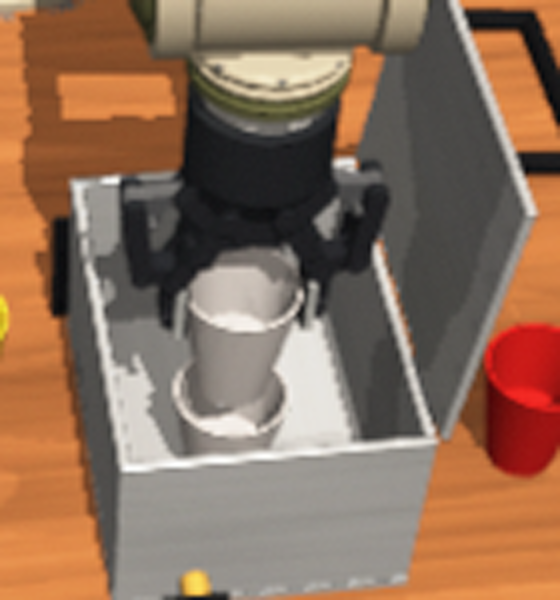

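Call:
arm_command(increments=[{"dr":[0,0,0],"offset":[0,-0.02,0.05],"hand":0.2},{"dr":[0,0,0],"offset":[0,0,0.08],"hand":0.2},{"dr":[0,0,0],"offset":[0,0,0.08],"hand":0.2},{"dr":[0,0,0],"offset":[0,0,0.06],"hand":0.2},{"dr":[0,0,0],"offset":[0,0,0],"hand":0.2},{"dr":[0,0,0],"offset":[0,0,0],"hand":0.2}])

```text
time_s: 8.35
eef_pos: [562.1, 75.5, 108.8]
ee_rot: [-0.0, 0.006, 1.0, 0.0]
force: [0.2, -1.2, -1.4]
grip_width: 0.73
grip_force: 50.0
```

Call:
arm_command(increments=[{"dr":[0,0,0],"offset":[0,0,0.05],"hand":0.2},{"dr":[0,0,0],"offset":[0,0,0.05],"hand":0.2},{"dr":[0,0,0],"offset":[0,0,0.04],"hand":0.2},{"dr":[0,0,0],"offset":[0,0,0],"hand":0.2},{"dr":[0,0,0],"offset":[0,0,0],"hand":0.2}])

```text
time_s: 8.85
eef_pos: [562.1, 75.5, 92.0]
ee_rot: [-0.0, 0.006, 1.0, 0.0]
force: [-0.4, 0.4, -2.5]
grip_width: 0.73
grip_force: 50.0
```

Call:
arm_command(increments=[{"dr":[0,0,0],"offset":[0,0,0.02],"hand":0.2},{"dr":[0,0,0],"offset":[0,0,0.02],"hand":0.2},{"dr":[0,0,0],"offset":[0,0,0],"hand":0.2},{"dr":[0,0,0],"offset":[0,0,0],"hand":0.2}])

```text
time_s: 9.25
eef_pos: [562.0, 75.5, 87.3]
ee_rot: [-0.0, 0.006, 1.0, 0.0]
force: [0.9, 1.5, -2.2]
grip_width: 0.728
grip_force: 50.0
```

Call:
arm_command(increments=[{"dr":[0,0,0],"offset":[0,0,0.012],"hand":0.2},{"dr":[0,0,0],"offset":[0,0,0.008],"hand":0.2},{"dr":[0,0,0],"offset":[0,0,0],"hand":0.2},{"dr":[0,0,0],"offset":[0,0,0],"hand":0.2}])

```text
time_s: 9.65
eef_pos: [562.5, 75.6, 85.6]
ee_rot: [0.001, 0.006, 1.0, 0.0]
force: [-0.4, 1.8, 5.9]
grip_width: 0.733
grip_force: 50.4
```

Call:
arm_command(increments=[{"dr":[0,0,0],"offset":[0,0,0],"hand":0.6},{"dr":[0,0,0],"offset":[0,0,0],"hand":0.7},{"dr":[0,0,0],"offset":[0,0,0],"hand":0.85},{"dr":[0,0,0],"offset":[0,0,0],"hand":1},{"dr":[0,0,0],"offset":[0,0,0],"hand":1},{"dr":[0,0,0],"offset":[0,0,-0.05],"hand":1},{"dr":[0,0,0],"offset":[0,0,-0.1],"hand":1},{"dr":[0,0,0],"offset":[0,0,-0.2],"hand":1}])

```text
time_s: 10.45
eef_pos: [561.4, 75.5, 127.0]
ee_rot: [-0.001, 0.006, 1.0, 0.0]
force: [0.0, 0.4, 1.2]
grip_width: 1.001
grip_force: 0.0
```

Call:
arm_command(increments=[{"dr":[0,0,0],"offset":[0,0,-0.3],"hand":1},{"dr":[0,0,0],"offset":[0,0,-0.35],"hand":1},{"dr":[0,0,0],"offset":[0,0,-0.35],"hand":1},{"dr":[0,0,0],"offset":[0,0,-0.35],"hand":1},{"dr":[0,0,0],"offset":[0,0,-0.35],"hand":0.3},{"dr":[0,0,0],"offset":[0,0,-0.35],"hand":0.1},{"dr":[0,0,0],"offset":[0,0,-0.2],"hand":0.1}])

```text
time_s: 11.15
eef_pos: [561.7, 75.6, 401.8]
ee_rot: [0.003, 0.006, 1.0, -0.0]
force: [-0.4, -0.7, 0.3]
grip_width: 0.555
grip_force: 0.0
```

Run:
```python
from h import *
s=ctrl.sense();p=s['eef_pos'];print(p,s['ee_rot'],s['grip_width'],s['joints'])
t=cv2.cvtColor(ctrl.capture('top'),cv2.COLOR_RGB2BGR);c=cv2.cvtColor(ctrl.capture('scene'),cv2.COLOR_RGB2BGR)
out=np.zeros((560,800,3),np.uint8)
out[:400,:400]=cv2.resize(t[150:290,230:370],(400,400),interpolation=cv2.INTER_CUBIC)
out[:,400:]=cv2.resize(c[120:316,310:450],(400,560),interpolation=cv2.INTER_CUBIC)
cv2.imwrite('pics/g4.png',out)
```

```text
[561.65199855  75.59869308 401.75294556] [ 2.89548827e-03  5.54115887e-03  9.99980437e-01 -1.94534420e-04] 0.5549437104723743 [-7.28897521e-02  3.64311074e-01  9.94130957e-01  1.56552188e-06
  1.77734658e+00 -1.63260333e+00]
```

View pics/g4.png

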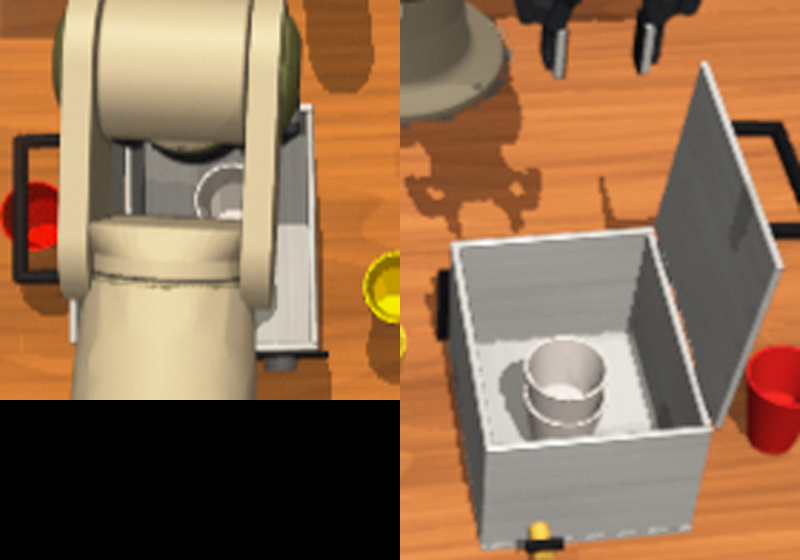

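The bench cup now sits nested and upright, its rim about 32 mm above the twin's (scene crop rims at (565,370) and (565,397)). Next I move over the lid to its handle, tilting the gripper so it stays clear of the plate.

Call:
arm_command(increments=[{"dr":[0,0,0],"offset":[0.048,0.32,0],"hand":-0.15},{"dr":[0,0,0],"offset":[0.048,0.32,0],"hand":-0.15},{"dr":[0,0,0],"offset":[0.048,0.32,0],"hand":-0.15},{"dr":[0,0,0],"offset":[0.048,0.32,0],"hand":-0.15},{"dr":[0,0,0],"offset":[0.048,0.32,0],"hand":-0.15},{"dr":[0.163,0,0],"offset":[0,0,0],"hand":-0.15},{"dr":[0.163,0,0],"offset":[0,0,0],"hand":-0.15},{"dr":[0.163,0,0],"offset":[0,0,0],"hand":-0.15}])

```text
time_s: 12.05
eef_pos: [535.0, 268.0, 397.2]
ee_rot: [-0.001, 0.005, 0.981, -0.193]
force: [0.5, -1.3, 1.1]
grip_width: 0.432
grip_force: 0.0
```

Call:
arm_command(increments=[{"dr":[0,0,0],"offset":[0,0,0],"hand":-0.15},{"dr":[0,0,0],"offset":[0,0,0],"hand":-0.15}])

```text
time_s: 12.25
eef_pos: [535.3, 268.1, 396.3]
ee_rot: [-0.002, 0.005, 0.982, -0.19]
force: [0.3, -0.7, 0.1]
grip_width: 0.424
grip_force: 0.0
```

Run:
```python
from h import *
s=ctrl.sense();p=s['eef_pos'];print(p,s['ee_rot'],s['grip_width'],s['joints'])
q=s['ee_rot'];from scipy.spatial.transform import Rotation as Ro
R=Ro.from_quat(np.r_[q[1:],q[0]]).as_matrix();print(R.round(3))
tgt=np.array([535,239.5,275])-15*-(-R[:,2])*1
for bk in(60,0):
    d=np.array([535,239.5,275])+R[:,2]*15-R[:,2]*bk-p;print(bk,(R.T@d/120).round(3))
for p0 in((237,199),(237,223),(237,246)):
    for z in(268,275,282):print(p0,z,plane('top',p0,z).round(1))
```

```text
[535.31720509 268.08154079 396.27197299] [-0.00154827  0.00504996  0.98181944 -0.18974375] 0.42434210838977615 [ 0.41456845  0.58851534  0.71637838 -0.37759439  1.97472184 -1.27168148]
[[-1.     0.009 -0.005]
 [ 0.011  0.928 -0.373]
 [ 0.001 -0.373 -0.928]]
60 [-0.001  0.156  0.652]
0 [-1.000e-03  1.560e-01  1.152e+00]
(237, 199) 268 [590.8 239.6 268. ]
(237, 199) 275 [589.5 238.3 275. ]
(237, 199) 282 [588.2 237.  282. ]
(237, 223) 268 [534.6 239.8 268. ]
(237, 223) 275 [533.6 238.5 275. ]
(237, 223) 282 [532.6 237.2 282. ]
(237, 246) 268 [481.2 240.  268. ]
(237, 246) 275 [480.5 238.7 275. ]
(237, 246) 282 [479.8 237.4 282. ]
```

Call:
arm_command(increments=[{"dr":[0,0,0],"offset":[0,0.078,0.2],"hand":-0.15},{"dr":[0,0,0],"offset":[0,0.078,0.25],"hand":-0.15},{"dr":[0,0,0],"offset":[0,0,0.2],"hand":-0.15},{"dr":[0,0,0],"offset":[0,0,0],"hand":-0.15},{"dr":[0,0,0],"offset":[0,0,0],"hand":-0.15}])

```text
time_s: 12.75
eef_pos: [535.5, 255.3, 319.2]
ee_rot: [-0.0, 0.006, 0.982, -0.19]
force: [0.5, 1.0, 1.3]
grip_width: 0.426
grip_force: 0.0
```

Run:
```python
from h import *
s=ctrl.sense();p=s['eef_pos'];print(p,s['ee_rot'],s['grip_width'],s['force'])
t=cv2.cvtColor(ctrl.capture('top'),cv2.COLOR_RGB2BGR);c=cv2.cvtColor(ctrl.capture('scene'),cv2.COLOR_RGB2BGR)
out=np.zeros((560,800,3),np.uint8)
out[:400,:400]=cv2.resize(t[170:270,190:290],(400,400),interpolation=cv2.INTER_CUBIC)
out[:400,400:]=cv2.resize(c[110:230,390:510],(400,400),interpolation=cv2.INTER_CUBIC)
cv2.imwrite('pics/g5.png',out[:400])
print((proj('top',p)-[190,170])*4,(proj('scene',p)-[390,110])/.3+[400,0])
```

```text
[535.50632935 255.3121659  319.18047867] [-4.04896579e-04  6.48714867e-03  9.81790447e-01 -1.89855924e-01] 0.42583944010059405 [0.46559721 0.97658392 1.32655284]
[143.01333631 198.61453452] [635.50825907 180.09927043]
```

View pics/g5.png

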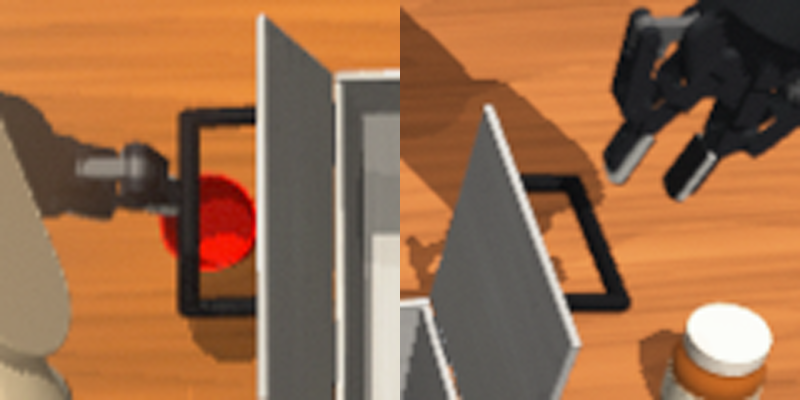

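Run:
```python
from h import *
for z in(268,275,282):
    X=plane('top',(237,223),z);print(X.round(1),(proj('scene',X)-[390,110])/.3+[400,0]+[12,10])
```

```text
[534.6 239.8 268. ] [606.18607763 254.80586711]
[533.6 238.5 275. ] [605.80135842 245.41146591]
[532.6 237.2 282. ] [605.41332128 235.93604475]
```

Call:
arm_command(increments=[{"dr":[0,0,0],"offset":[0,0,0.12],"hand":-0.15},{"dr":[0,0,0],"offset":[0,0,0.12],"hand":-0.15},{"dr":[0,0,0],"offset":[0,0,0.1],"hand":-0.15},{"dr":[0,0,0],"offset":[0,0,0.08],"hand":-0.15},{"dr":[0,0,0],"offset":[0,0,0],"hand":-0.15}])

```text
time_s: 13.35
eef_pos: [535.0, 236.9, 270.6]
ee_rot: [-0.001, 0.006, 0.982, -0.191]
force: [0.6, -0.4, -0.2]
grip_width: 0.426
grip_force: 0.0
```

Call:
arm_command(increments=[{"dr":[0,0,0],"offset":[0,0,0.06],"hand":-0.15},{"dr":[0,0,0],"offset":[0,0,0.03],"hand":-0.15},{"dr":[0,0,0],"offset":[0,0,0],"hand":-0.15},{"dr":[0,0,0],"offset":[0,0,0],"hand":-0.15}])

```text
time_s: 13.75
eef_pos: [535.1, 233.1, 261.1]
ee_rot: [-0.001, 0.006, 0.982, -0.191]
force: [0.5, 0.2, 0.0]
grip_width: 0.426
grip_force: 0.0
```

No contact. Closing on the bar.

Call:
arm_command(increments=[{"dr":[0,0,0],"offset":[0,0,0],"hand":-0.4},{"dr":[0,0,0],"offset":[0,0,0],"hand":-0.6},{"dr":[0,0,0],"offset":[0,0,0],"hand":-0.8},{"dr":[0,0,0],"offset":[0,0,0],"hand":-1},{"dr":[0,0,0],"offset":[0,0,0],"hand":-1},{"dr":[0,0,0],"offset":[0,0,0],"hand":-1}], grip_force=30)

```text
time_s: 14.35
eef_pos: [535.1, 233.1, 261.0]
ee_rot: [-0.001, 0.005, 0.982, -0.191]
force: [-0.4, 0.8, 3.0]
grip_width: 0.126
grip_force: 29.3
```

Run:
```python
from h import *
s=ctrl.sense();p=s['eef_pos'];print(p,s['ee_rot'],s['grip_width'],s['force'],s['grip_force'])
```

```text
[535.05431138 233.14158654 261.04227076] [-8.40880605e-04  5.45579030e-03  9.81625864e-01 -1.90735917e-01] 0.12577432371393302 [-0.41149333  0.81168313  2.99451928] 29.307825565338135
```

```bash
cat > arc.py <<'E'
from h import *
import sys
c,s=.927,.3745
def P(a):a=np.radians(a);return np.array([168.1,116.6])+158.4*np.array([np.cos(a),np.sin(a)])
al=65.8+np.arange(0,97,3.);al[-1]=161.2
prev=P(al[0])
for i,a in enumerate(al[1:],1):
    q=P(a);d=q-prev;y=d@[c,-s]/120;z=d@[-s,-c]/120
    y,z=round(y,3),round(z,3);prev=prev+120*(y*np.array([c,-s])+z*np.array([-s,-c]))
    print(i,round(a,1),y,z,q.round(1))
E
python3 arc.py
```

```text
1 68.8 -0.069 -0.001 [225.4 264.3]
2 71.8 -0.069 0.003 [217.6 267.1]
3 74.8 -0.069 0.006 [209.6 269.5]
4 77.8 -0.068 0.01 [201.6 271.4]
5 80.8 -0.068 0.014 [193.4 273. ]
6 83.8 -0.067 0.017 [185.2 274.1]
7 86.8 -0.066 0.02 [176.9 274.8]
8 89.8 -0.065 0.024 [168.7 275. ]
9 92.8 -0.063 0.028 [160.4 274.8]
10 95.8 -0.062 0.03 [152.1 274.2]
11 98.8 -0.061 0.034 [143.9 273.1]
12 101.8 -0.058 0.037 [135.7 271.7]
13 104.8 -0.057 0.04 [127.6 269.7]
14 107.8 -0.054 0.043 [119.7 267.4]
15 110.8 -0.052 0.046 [111.9 264.7]
16 113.8 -0.049 0.048 [104.2 261.5]
17 116.8 -0.047 0.051 [ 96.7 258. ]
18 119.8 -0.044 0.053 [ 89.4 254.1]
19 122.8 -0.042 0.055 [ 82.3 249.7]
20 125.8 -0.038 0.058 [ 75.4 245.1]
21 128.8 -0.035 0.059 [ 68.8 240. ]
22 131.8 -0.032 0.061 [ 62.5 234.7]
23 134.8 -0.029 0.063 [ 56.5 229. ]
24 137.8 -0.026 0.064 [ 50.8 223. ]
25 140.8 -0.022 0.066 [ 45.3 216.7]
26 143.8 -0.019 0.066 [ 40.3 210.2]
27 146.8 -0.015 0.068 [ 35.6 203.3]
28 149.8 -0.011 0.068 [ 31.2 196.3]
29 152.8 -0.009 0.069 [ 27.2 189. ]
30 155.8 -0.004 0.069 [ 23.6 181.5]
31 158.8 -0.001 0.069 [ 20.4 173.9]
32 161.2 0.002 0.055 [ 18.2 167.6]
```

Call:
arm_command(increments=[{"dr":[0,0,0],"offset":[0,-0.069,0],"hand":-1},{"dr":[0,0,0],"offset":[0,-0.069,0.003],"hand":-1},{"dr":[0,0,0],"offset":[0,-0.069,0.006],"hand":-1},{"dr":[0,0,0],"offset":[0,-0.068,0.01],"hand":-1},{"dr":[0,0,0],"offset":[0,0,0],"hand":-1}])

```text
time_s: 14.85
eef_pos: [534.8, 200.3, 271.7]
ee_rot: [-0.001, 0.006, 0.982, -0.191]
force: [1.4, 1.0, 3.7]
grip_width: 0.129
grip_force: 30.7
```

Call:
arm_command(increments=[{"dr":[0,0,0],"offset":[0,-0.068,0.014],"hand":-1},{"dr":[0,0,0],"offset":[0,-0.067,0.017],"hand":-1},{"dr":[0,0,0],"offset":[0,-0.066,0.02],"hand":-1},{"dr":[0,0,0],"offset":[0,-0.065,0.024],"hand":-1},{"dr":[0,0,0],"offset":[0,-0.063,0.028],"hand":-1},{"dr":[0,0,0],"offset":[0,-0.062,0.03],"hand":-1},{"dr":[0,0,0],"offset":[0,-0.061,0.034],"hand":-1},{"dr":[0,0,0],"offset":[0,-0.058,0.037],"hand":-1}])

```text
time_s: 15.65
eef_pos: [534.1, 134.8, 271.1]
ee_rot: [-0.001, 0.006, 0.982, -0.191]
force: [5.8, 1.1, 1.2]
grip_width: 0.126
grip_force: 31.4
```

Call:
arm_command(increments=[{"dr":[0,0,0],"offset":[0,-0.057,0.04],"hand":-1},{"dr":[0,0,0],"offset":[0,-0.054,0.043],"hand":-1},{"dr":[0,0,0],"offset":[0,-0.052,0.046],"hand":-1},{"dr":[0,0,0],"offset":[0,-0.049,0.048],"hand":-1},{"dr":[0,0,0],"offset":[0,-0.047,0.051],"hand":-1},{"dr":[0,0,0],"offset":[0,-0.044,0.053],"hand":-1},{"dr":[0,0,0],"offset":[0,-0.042,0.055],"hand":-1},{"dr":[0,0,0],"offset":[0,-0.038,0.058],"hand":-1}])

```text
time_s: 16.45
eef_pos: [533.4, 74.6, 244.4]
ee_rot: [-0.001, 0.005, 0.982, -0.191]
force: [5.7, -0.2, 1.7]
grip_width: 0.125
grip_force: 32.2
```

Call:
arm_command(increments=[{"dr":[0,0,0],"offset":[0,-0.035,0.059],"hand":-1},{"dr":[0,0,0],"offset":[0,-0.032,0.061],"hand":-1},{"dr":[0,0,0],"offset":[0,-0.029,0.063],"hand":-1},{"dr":[0,0,0],"offset":[0,-0.026,0.064],"hand":-1},{"dr":[0,0,0],"offset":[0,-0.022,0.066],"hand":-1},{"dr":[0,0,0],"offset":[0,-0.019,0.066],"hand":-1},{"dr":[0,0,0],"offset":[0,-0.015,0.068],"hand":-1},{"dr":[0,0,0],"offset":[0,0,0],"hand":-1}])

```text
time_s: 17.25
eef_pos: [533.1, 33.9, 202.4]
ee_rot: [-0.001, 0.006, 0.981, -0.192]
force: [7.7, -3.8, 0.3]
grip_width: 0.127
grip_force: 33.3
```

Expected (35.6, 203.3), and forces are small. The last stretch goes slower.

Call:
arm_command(increments=[{"dr":[0,0,0],"offset":[0,-0.006,0.034],"hand":-1},{"dr":[0,0,0],"offset":[0,-0.005,0.034],"hand":-1},{"dr":[0,0,0],"offset":[0,-0.005,0.034],"hand":-1},{"dr":[0,0,0],"offset":[0,-0.004,0.034],"hand":-1},{"dr":[0,0,0],"offset":[0,-0.002,0.034],"hand":-1},{"dr":[0,0,0],"offset":[0,-0.002,0.034],"hand":-1},{"dr":[0,0,0],"offset":[0,0,0.03],"hand":-1},{"dr":[0,0,0],"offset":[0,0,0],"hand":-1}])

```text
time_s: 18.05
eef_pos: [533.1, 20.4, 178.2]
ee_rot: [-0.001, 0.006, 0.981, -0.192]
force: [6.7, -8.1, 1.5]
grip_width: 0.129
grip_force: 34.0
```

Call:
arm_command(increments=[{"dr":[0,0,0],"offset":[0,-0.005,0.017],"hand":-1},{"dr":[0,0,0],"offset":[0,-0.005,0.017],"hand":-1},{"dr":[0,0,0],"offset":[0,-0.003,0.017],"hand":-1},{"dr":[0,0,0],"offset":[0,0,0.012],"hand":-1},{"dr":[0,0,0],"offset":[0,0,0],"hand":-1},{"dr":[0,0,0],"offset":[0,0,0],"hand":-1}])

```text
time_s: 18.65
eef_pos: [533.0, 17.4, 171.4]
ee_rot: [-0.0, 0.005, 0.982, -0.191]
force: [7.3, -1.5, 0.8]
grip_width: 0.125
grip_force: 33.8
```

Call:
arm_command(increments=[{"dr":[0,0,0],"offset":[0,0,0.012],"hand":-1},{"dr":[0,0,0],"offset":[0,0,0.012],"hand":-1},{"dr":[0,0,0],"offset":[0,0.002,0.01],"hand":-1},{"dr":[0,0,0],"offset":[0,0,0],"hand":-1},{"dr":[0,0,0],"offset":[0,0,0],"hand":-1}])

```text
time_s: 19.15
eef_pos: [532.9, 15.9, 167.6]
ee_rot: [-0.001, 0.005, 0.982, -0.191]
force: [6.7, -1.6, -0.9]
grip_width: 0.13
grip_force: 33.9
```

Call:
arm_command(increments=[{"dr":[0,0,0],"offset":[0,0.003,0.012],"hand":-1},{"dr":[0,0,0],"offset":[0,0.003,0.008],"hand":-1},{"dr":[0,0,0],"offset":[0,0,0],"hand":-1},{"dr":[0,0,0],"offset":[0,0,0],"hand":-1}])

```text
time_s: 19.55
eef_pos: [532.9, 15.2, 165.4]
ee_rot: [-0.001, 0.006, 0.981, -0.192]
force: [6.6, -5.6, 0.9]
grip_width: 0.127
grip_force: 34.0
```

Call:
arm_command(increments=[{"dr":[0,0,0],"offset":[0,0,0.012],"hand":-1},{"dr":[0,0,0],"offset":[0,0,0.01],"hand":-1},{"dr":[0,0,0],"offset":[0,0,0],"hand":-1},{"dr":[0,0,0],"offset":[0,0,0],"hand":-1}])

```text
time_s: 19.95
eef_pos: [532.9, 14.2, 162.9]
ee_rot: [-0.001, 0.006, 0.981, -0.192]
force: [7.2, -5.4, 0.4]
grip_width: 0.124
grip_force: 34.1
```

Run:
```python
from h import *
s=ctrl.sense();p=s['eef_pos'];print(p,s['ee_rot'],s['grip_width'],s['force'])
t=cv2.cvtColor(ctrl.capture('top'),cv2.COLOR_RGB2BGR);c=cv2.cvtColor(ctrl.capture('scene'),cv2.COLOR_RGB2BGR)
out=np.zeros((600,800,3),np.uint8)
out[:,:]=cv2.resize(c[180:330,290:490],(800,600),interpolation=cv2.INTER_CUBIC)
cv2.imwrite('pics/g6.png',out)
```

```text
[532.92942954  14.23131115 162.91214986] [-6.42201475e-04  5.50873780e-03  9.81446548e-01 -1.91655719e-01] 0.1239039860678803 [ 7.15786469 -5.41245668  0.42718444]
```

View pics/g6.png

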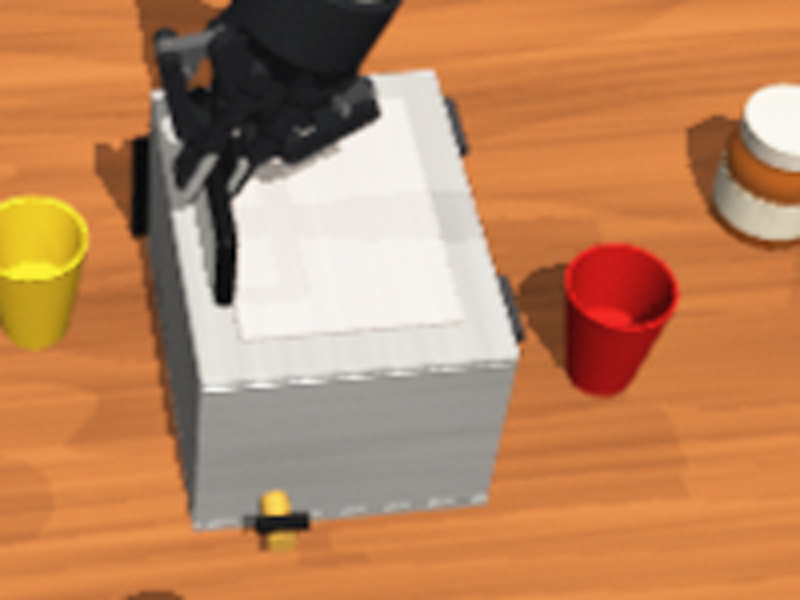

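Call:
arm_command(increments=[{"dr":[0,0,0],"offset":[0,-0.004,0.01],"hand":-1},{"dr":[0,0,0],"offset":[0,0,0.01],"hand":-1},{"dr":[0,0,0],"offset":[0,0,0],"hand":-1},{"dr":[0,0,0],"offset":[0,0,0],"hand":-1}])

```text
time_s: 20.45
eef_pos: [533.0, 14.1, 162.6]
ee_rot: [0.0, 0.006, 0.982, -0.191]
force: [0.3, 4.6, 15.0]
grip_width: 0.125
grip_force: 35.7
```

Call:
arm_command(increments=[{"dr":[0,0,0],"offset":[0,0,-0.008],"hand":-1},{"dr":[0,0,0],"offset":[0,0,0],"hand":-0.6},{"dr":[0,0,0],"offset":[0,0,0],"hand":-0.3},{"dr":[0,0,0],"offset":[0,0,0],"hand":-0.1},{"dr":[0,0,0],"offset":[0,0,0],"hand":0},{"dr":[0,0,0],"offset":[0,0,0],"hand":0}])

```text
time_s: 21.05
eef_pos: [532.4, 14.4, 161.4]
ee_rot: [-0.001, 0.005, 0.982, -0.191]
force: [-0.9, 0.1, -1.0]
grip_width: 0.503
grip_force: 0.0
```

Call:
arm_command(increments=[{"dr":[0,0,0],"offset":[0,0,-0.1],"hand":0},{"dr":[0,0,0],"offset":[0,0,-0.2],"hand":0},{"dr":[0,0,0],"offset":[0,0,-0.3],"hand":0},{"dr":[0,0,0],"offset":[0,0,-0.3],"hand":0},{"dr":[0,0,0],"offset":[0.2,-0.2,-0.2],"hand":0},{"dr":[0,0,0],"offset":[0.3,-0.2,0],"hand":0},{"dr":[0,0,0],"offset":[0.3,-0.2,0],"hand":0},{"dr":[0,0,0],"offset":[0,0,0],"hand":0}])

```text
time_s: 21.85
eef_pos: [433.8, -2.6, 313.6]
ee_rot: [0.0, 0.006, 0.982, -0.191]
force: [1.0, -0.5, 0.6]
grip_width: 0.503
grip_force: 0.0
```

Run:
```python
from h import *
s=ctrl.sense();p=s['eef_pos'];print(p,s['force'],s['joints'])
t=cv2.cvtColor(ctrl.capture('top'),cv2.COLOR_RGB2BGR);c=cv2.cvtColor(ctrl.capture('scene'),cv2.COLOR_RGB2BGR)
out=np.zeros((600,800,3),np.uint8)
out[:400,:400]=cv2.resize(c[190:320,310:440],(400,400),interpolation=cv2.INTER_CUBIC)
out[:400,400:]=cv2.resize(t[160:290,240:370],(400,400),interpolation=cv2.INTER_CUBIC)
out[400:,:400]=cv2.resize(t[90:290,140:540],(400,200))
out[400:,400:]=cv2.resize(c[170:370,120:520],(400,200))
cv2.imwrite('pics/g7.png',out)
```

```text
[433.82666794  -2.62851964 313.56243134] [ 0.9647706  -0.45224092  0.59735612] [-0.05363971  0.08914823  1.60662111 -0.38776956  1.4364685  -1.56043557]
```

View pics/g7.png

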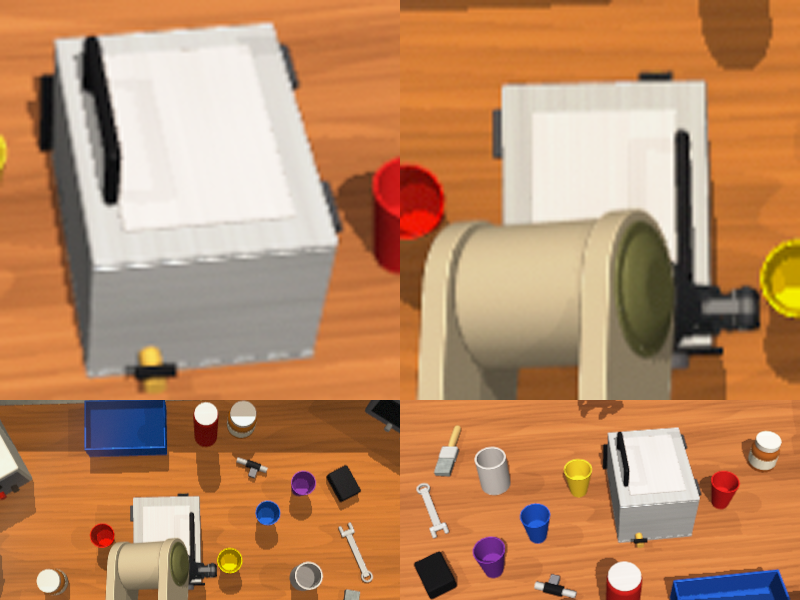

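The lid lies flush on the tank (front edge in the scene crop from (95,265) to (335,240), no gap), the gripper is clear, and the other objects are where they were.

```bash
python3 -c "
from rig import ctrl
print(ctrl.finish_job())"
```

```text
the job is handed in; nothing more can be done
None
```

The job is handed in at about 22 s of the 54 s allowed: the bench cup was nested upright in the tank cup, the lid was lowered under grip until fully shut, and nothing else on the bench looked moved.

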